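Refit the sprung roller of the tray-packing line

TASK

The roller bed's middle roller was taken out for washing. First take the small steel pot that was left standing in the gap of the bed and nest it gently and upright in the other pot, without pressing it tight. Then refit the roller from the drying rack: spring pin in the cup of the low side plate, fixed pin in the cup of the tall housing, let go with both pins fully home; leave the bottle, the tray and the brush alone.

Things in the scene. Friction and masses are not known exactly. Their poses are not given: they have to be found in the camera images.
- bed: Fixed roller bed; origin: centre of its underside, z up, y along the rollers from the tall white housing to the low steel side plate. Base plate 190 x 200 mm, top 12 mm up. Side plate at y=+88..+96, 100 high; housing at y=-88..-150, 145 high; both span x=+-95. Fixed rollers, 28 thick, 150 long, at x=-66 and +66, axes 85 up. Between them, at x=0, two black end cups face each other.
- low_cup (a point): Centre of the floor of the cup on the low side plate (bed frame 0, +85, 85 mm); axes as the bed's. Each cup: axis along the bed's y, 26 mm outside, 18 mm bore, 10 mm deep, standing 13 mm off its plate. This one's mouth is at y=+75, looking to -y; the mouths are 150 mm apart.
- high_cup (a point): Centre of the floor of the same cup on the tall housing (bed frame 0, -85, 85 mm; mouth at y=-75, looking to +y); axes as the bed's.
- rack: Fixed white drying rack, foot 70 x 150 mm; origin: centre of its underside. The roller lies on two 18 mm long V rests centred 45 mm either side of its middle, above the rack's y axis, its +y (spring) end 24 degrees down, its middle 88 mm above the table, a small stop under the barrel's low end. Between the rests the barrel is free but for a 10 mm wide spine 16 mm below its axis.
- roller: Loose grey roller, 0.22 kg: barrel 28 mm thick, 130 long; 8 mm round-ended steel pin at each end. Origin: middle of the barrel on the axis; y axis towards the spring pin. Fixed pin (-y) stands out 12 mm. Spring pin (+y) stands out 34 mm free. Length 176 mm free, 170 seated between the cup floors; below 160 it can pass one cup's mouth with the other pin on its cup's floor.
- spring_tip (a point): End point of the spring pin; roller frame (0, +99, 0) mm when free, moves with the pin.
- fixed_tip (a point): End point of the fixed pin; roller frame (0, -77, 0) mm.
- spring_pin (a joint): How far the spring pin is pushed in (m): 0 free, 0.024 fully in; spring 0.4 N per mm, no preload.
- pot: Loose tapered round steel pot, open at the top, 80 mm high, 42 mm wide outside at the foot, 62 mm at the rim, wall 3 mm, bottom 4 mm, 0.08 kg; origin: centre of its underside, z up to its rim. It stands upright on the bed's base plate between the cups.
- other_pot: Loose pot of the same shape and size, 0.16 kg, standing upright on the table by itself; origin: centre of its underside. A pot nested in it comes to rest with its underside about 26 mm above the other's underside.
- bottle: White bottle, 60 mm thick, 170 mm high, bystander; origin: centre of its underside.
- tray: Black shallow tray 180 x 130 x 22 mm, bystander; origin: centre of its underside.
- brush: White brush lying on the table, 200 mm long, bystander; origin: underside, x axis along it.
Things that resemble listed ones, but are neither listed nor needed, are in the scene too. Of the things shaped like the roller, the grey one is meant.

How it is judged:
By the outcome, as a careful person would: the job done as asked, in the order asked, and still so for the second after the job is handed in, with the robot touching nothing.
It also fails if it takes over 56 s, if anything falls off the work surface, if the arm or the gripper's body presses on something with over 40 N, if the wrist force passes 120 N, or if a joint passes its speed limit or range.

ROBOT

A 6-joint arm with a two-finger parallel gripper is mounted at the origin on the work surface. World frame = base frame: x ahead of the robot, y to its left, z up, the work surface at z = 0. Lengths are in mm, angles in rad, forces in N, time in s.
With the tool pointing down it reaches from about 350 to 975 mm from the base axis. Payload 7.1 kg.
Tool frame: the origin (TCP) lies on the front face of the gripper's body, between the roots of the fingers; the fingertips stand 80 mm ahead of it and the grasp point (between the pads) lies 61 mm ahead of it (env.tips_ahead is the distance from the TCP to the fingertips, in mm); z points along the fingers, y is the direction in which the jaws open and shut (so a half turn about z gives the same grasp; the last joint's range is limited). The gripper opens to 88 mm and grips with 3 to 60 N. Pads are 20 mm wide; open, the fingers measure 115 mm over their backs; the gripper's body (75 mm by 178 mm) begins 61 mm behind the grasp point.
Start: joints at [-1.351, 0.423, 1.63, -0, 1.089, -0.019], TCP at [147.855, -607.243, 302.675] pointing down, gripper open.
Joint ranges: [-3, 3], [-0.9, 2.11], [0.09, 2.58], [-1.31, 4.45], [0.11, 2.69], [-2.54, 2.54]. Speed limits (rad/s): [2.39, 2.39, 3.01, 3.14, 3.14, 3.14].

INTERFACE

Orientations are given as a unit quaternion [x, y, z, w].
In Python, from station import env, set_gripper, viewer, workorder gives the robot as it stands. Calls block until the motion is done:
- env.reach(position, orientation): joint-space move of the TCP to a pose.
- env.move_l(position, rot=None, rate=150, f_stop=None): straight line of the TCP; rot=None keeps the orientation; rate is the mean speed in mm/s. With f_stop (N) it stops when the force on the tool has changed by that much, and returns True; else False.
- env.move_joints(angles): joint-space move.
- set_gripper(opening): finger opening in mm; the grip force is fixed at half the most; returns when the fingers have stopped.
- env.hold(seconds).
- env.ik(position, orientation): joint angles nearest the present ones, or None.
- env.read_state(): the state.
- viewer.camera(name): name is "side" or "top"; returns the picture (400x640x3 uint8, blue, green, red); there is no depth.
- viewer.camera_params(name): a dict with "fx", "fy", "cx", "cy" (pixels), "pose" (4x4, takes a point from camera to world coordinates). Camera axes: x right, y up, looking along -z (the intrinsics and any distortion apply to the point x, -y, -z); pixel columns grow to the right and rows downward; lengths in mm; the calibration is good to about 2 mm. A picture is of the moment at which its call begins. camera_params takes no time and is no camera call.
A pose or a line that the arm cannot do raises env.IKError and nothing moves.
- workorder.sign_off(): hands the job in, once; it reports no verdict.
The state is a dict: "time_s": time; "qpos": joint angles; "dq": joint speeds; "tau": joint torques, N m; "tool_pos": TCP position; "orientation": TCP orientation; "force": force on the tool from outside, world axes, zero at the start; "wrist_torque": the same for the moment, N m; "width": finger opening in mm.
Only numpy, scipy, OpenCV 4.12 (cv2) and the standard library are available. Lean on these libraries where they do the work, as an engineer would, in place of code of your own. Each camera call takes 0.05 s, during which the arm holds its last target. There are 200 camera calls.

## Working session

There is one attempt and no reset: what is moved stays moved. The work goes in short steps, each a Python script; the robot and the scene stay as the last script left them, time stands still between calls to the robot, and variables do not carry over. Pictures are saved under pics/ and viewed, about 8 in all and at most 12, crops included, and the job is handed in when it is done.

```bash
mkdir -p pics; ls; python3 - <<'E'
from station import env, viewer
import cv2
for n in("top","side"):
    cv2.imwrite(f"pics/{n}0.png",viewer.camera(n)); p=viewer.camera_params(n); print(n,p)
E
```

```text
pics
top {'fx': 485.7646327087456, 'fy': 485.7646327087456, 'cx': 319.5661034299661, 'cy': 201.55783936847413, 'pose': array([[-3.68809485e-03,  9.96433329e-01, -8.43031340e-02,
         3.48245689e+02],
       [-9.99842034e-01, -5.14020113e-03, -1.70142604e-02,
         6.76920223e+01],
       [-1.73869112e-02,  8.42270668e-02,  9.96294884e-01,
         1.44437661e+03],
       [ 0.00000000e+00,  0.00000000e+00,  0.00000000e+00,
         1.00000000e+00]])}
side {'fx': 412.72947134431996, 'fy': 412.72947134431996, 'cx': 314.94349424469436, 'cy': 200.317744248313, 'pose': array([[-9.15372388e-01,  1.98888431e-01, -3.50052543e-01,
         5.55546449e+01],
       [-4.02492773e-01, -4.72885688e-01,  7.83823126e-01,
         1.04189277e+03],
       [-9.64148620e-03,  8.58383666e-01,  5.12917658e-01,
         7.31845563e+02],
       [ 0.00000000e+00,  0.00000000e+00,  0.00000000e+00,
         1.00000000e+00]])}
```

View pics/top0.png

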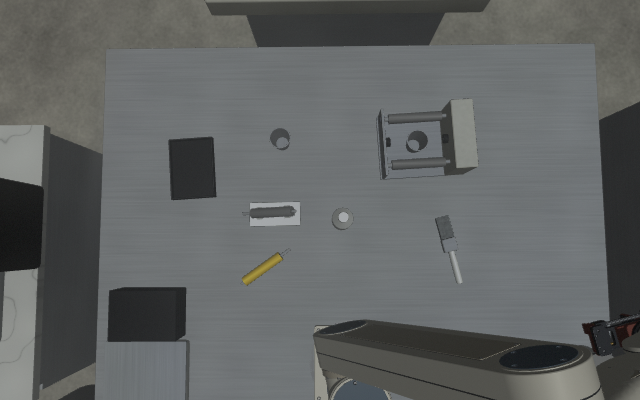

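View pics/side0.png

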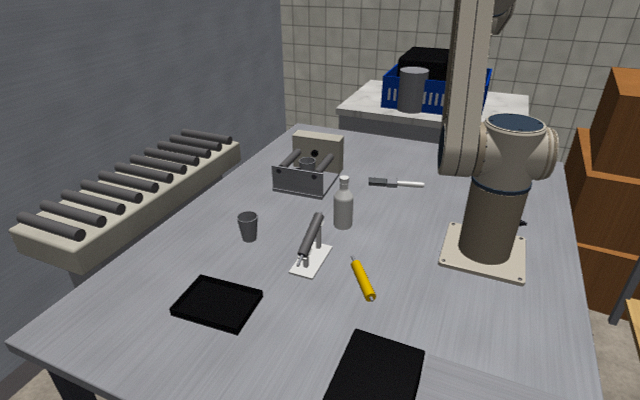

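The top view shows the bed around (428,140), the pot in it at (417,142), the other pot at (281,139), the rack at (275,213), and the yellow decoy at (263,268). Next I'll enlarge both views.

```bash
python3 - <<'E'
import cv2
a=cv2.imread("pics/top0.png"); 
t=cv2.resize(a[90:190,370:485],None,fx=5,fy=5,interpolation=cv2.INTER_CUBIC)
u=cv2.resize(a[120:235,235:310],None,fx=4,fy=4,interpolation=cv2.INTER_CUBIC)
cv2.imwrite("pics/c1.png",t)
b=cv2.imread("pics/side0.png")
cv2.imwrite("pics/c2.png",cv2.resize(b[120:285,225:365],None,fx=3.6,fy=3.6,interpolation=cv2.INTER_CUBIC))
cv2.imwrite("pics/c3.png",cv2.resize(a[120:235,230:330],None,fx=5,fy=5,interpolation=cv2.INTER_CUBIC))
E
```

```text
(no output)
```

View pics/c1.png

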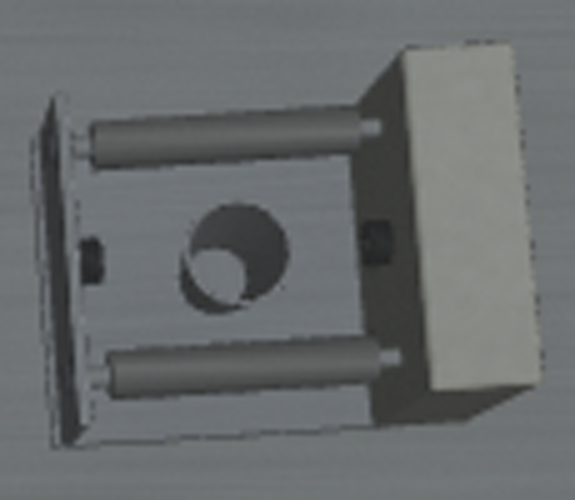

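View pics/c2.png

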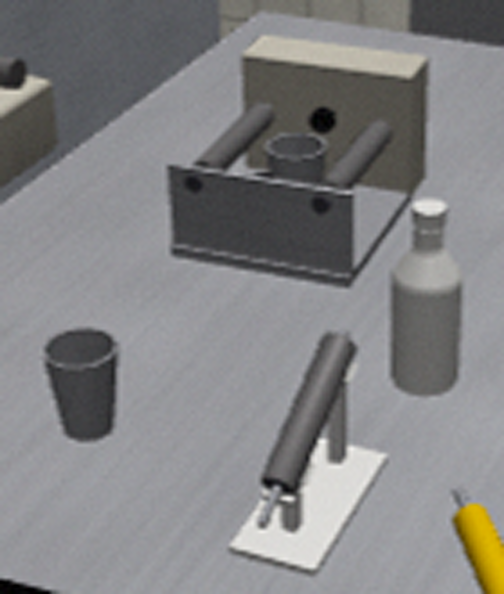

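View pics/c3.png

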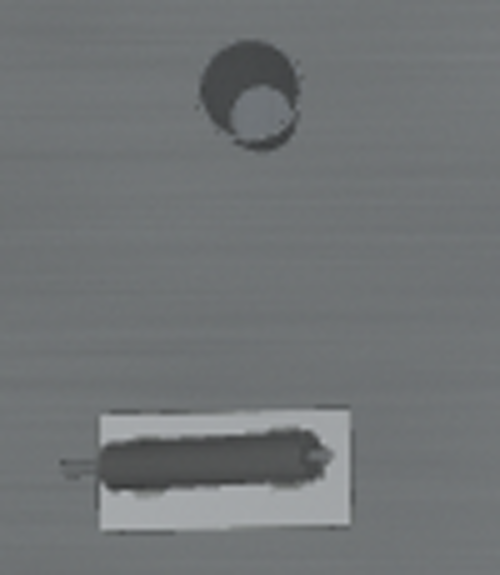

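c1: the housing top corners, the two fixed rollers, and the pot's interior circle at (240,253) with its bottom at (215,277). c3: the other pot's rim at (249,90) with its bottom at (261,113), and the rack foot corners. c2: the same things from the side. Next I'll fit poses from each camera separately and then jointly.

```bash
cat > h.py <<'E'
import numpy as np
from scipy.optimize import least_squares
from station import viewer
P={n:viewer.camera_params(n) for n in("top","side")}
def proj(n,p):
    c=P[n];T=c["pose"];q=(np.atleast_2d(p)-T[:3,3])@T[:3,:3]
    return np.c_[c["cx"]+c["fx"]*q[:,0]/-q[:,2],c["cy"]+c["fy"]*-q[:,1]/-q[:,2]]
def ray(n,uv,z):
    c=P[n];T=c["pose"];d=T[:3,:3]@[(uv[0]-c["cx"])/c["fx"],-(uv[1]-c["cy"])/c["fy"],-1]
    o=T[:3,3];return o+d*(z-o[2])/d[2]
def uncrop(uv,s,off): return (np.array(uv,float)+.5)/s-.5+np.array(off)
c1=lambda uv:uncrop(uv,5,(370,90))
c2=lambda uv:uncrop(uv,3.6,(225,120))
c3=lambda uv:uncrop(uv,5,(230,120))
def fit(obs,x0):  # obs: (cam, local pt, uv)
    def loc(v,p):
        c,s=np.cos(v[2]),np.sin(v[2]);return [v[0]+c*p[0]-s*p[1],v[1]+s*p[0]+c*p[1],p[2]]
    f=lambda v:np.concatenate([(proj(n,loc(v,p))[0]-uv) for n,p,uv in obs])
    r=least_squares(f,x0,x_scale=[10,10,.1],loss="soft_l1");return r.x,f(r.x).reshape(-1,2)
E
python3 - <<'E'
from h import *
np.set_printoptions(precision=2,suppress=True)
T=[("top",p,c1(u)) for p,u in [((95,-88,145),(405,50)),((95,-150,145),(512,45)),((-95,-150,145),(540,383)),((-95,-88,145),(433,389)),
 ((66,75,85),(91,145)),((66,-75,85),(361,132)),((-66,75,85),(107,375)),((-66,-75,85),(379,357))]]
S=[("side",p,c2(u)) for p,u in [((95,96,100),(168,165)),((-95,96,100),(353,192)),((95,100,0),(173,254)),((-95,100,0),(350,283)),((0,-75,85),(322,120))]]
for o in(T,S,T+S):
    v,r=fit(o,[600,-150,0]);print("bed",v);print(r.T)
print("pot rim",ray("top",c1((240,253)),92),ray("side",c2((296,154)),92),"bot",ray("top",c1((215,277)),16))
print("other rim",ray("top",c3((249,90)),80),ray("side",c2((81,349)),80),"bot",ray("top",c3((261,113)),4))
R=[("top",p,c3(u)) for p,u in [((35,75,6),(99,413)),((35,-75,6),(351,407)),((-35,-75,6),(352,525)),((-35,75,6),(100,531))]]
v,r=fit(R,[450,200,0]);print("rack",v);print(r.T)
s,c=np.sin(np.radians(24)),np.cos(np.radians(24))
L=[((0,99*c,88-99*s),c3((60,466)),c2((263,523))),((0,-77*c,88+77*s),c3((334,455)),None),((0,65*c,88-65*s),c3((100,467)),c2((280,482)))]
for p,a,b in L: print(p,ray("top",a,p[2]),b is not None and ray("side",b,p[2]))
T_=[("top",p,a) for p,a,b in L];S_=[("side",p,b) for p,a,b in L if b is not None]
S_.append(("side",(0,-65*c,88+65*s),c2((338,343))))
for o in(T_,S_,T_+S_): v,r=fit(o,[450,200,0]);print("roller",v);print(r.T)
E
```

```text
bed [ 636.76 -183.38    0.05]
[[-0.51  0.93  1.18 -0.55  0.38 -0.78  0.35 -0.77]
 [-0.54 -0.9   0.59  0.73  0.06 -0.46 -0.04  0.46]]
bed [ 636.24 -188.48    0.06]
[[ 0.02 -0.07 -0.08  0.39 -0.26]
 [-0.77 -0.16 -0.05  0.74  0.14]]
bed [ 635.85 -184.17    0.06]
[[-0.44  0.98  1.68 -0.04  0.53 -0.65  0.8  -0.35 -0.53 -0.59 -0.61 -0.12
  -0.56]
 [-0.4  -0.9   0.56  0.84  0.55 -0.31  0.43  0.61 -0.31  0.42  0.45  1.38
   0.6 ]]
pot rim [ 634.56 -185.81   92.  ] [ 625.12 -166.37   92.  ] bot [ 636.3  -184.95   16.  ]
other rim [647.54 205.01  80.  ] [644.55 206.03  80.  ] bot [650.1  205.37   4.  ]
rack [435.41 225.75   0.02]
[[-0.01 -0.11  0.11  0.01]
 [ 0.02  0.06 -0.   -0.08]]
(0, np.float64(90.44100030661748), np.float64(47.73307233549578)) [435.   316.88  47.73] [433.3  309.    47.73]
(0, np.float64(-70.34300023848027), np.float64(119.31872151683662)) [435.87 153.8  119.32] False
(0, np.float64(59.380454746769054), np.float64(61.56211820007299)) [433.46 291.47  61.56] [434.3  277.67  61.56]
roller [435.03 226.85   0.01]
[[-0.14 -0.99  1.83]
 [ 0.29  0.07 -0.36]]
roller [436.15 219.73   0.04]
[[-0.04 -0.12  0.17]
 [ 0.3   0.34 -1.22]]
roller [434.67 224.38   0.02]
[[ 0.71 -0.09  2.7  -0.76 -0.66  0.28]
 [ 0.81 -0.14  0.03  1.42  1.43 -0.21]]
```

```bash
cat > g.py <<'E'
import numpy as np
from scipy.spatial.transform import Rotation as R
from station import env, set_gripper, viewer, workorder
BED=np.array([636.,-184.5]);BY=.055;POT=np.array([635.4,-185.4]);OTH=np.array([648.8,205.2])
RK=np.array([435.2,226.2]);RY=.016
def rot(psi,th,k,jaw):
    """tool z down, tilted by th about the roller's x (its +y end down); jaw 'x' or 'y' in the yawed frame; k flips"""
    a={'y':0,'x':np.pi/2}[jaw]+k*np.pi
    return R.from_euler('z',psi)*R.from_euler('x',-th)*R.from_euler('x',np.pi)*R.from_euler('z',a)
def q(r): return r.as_quat()
def roller_tcp(mid,psi,th,k):
    r=rot(psi,th,k,'x'); return np.array(mid)-61*r.as_matrix()[:,2], q(r)
def bed(x,y,z):
    c,s=np.cos(BY),np.sin(BY);return np.array([BED[0]+c*x-s*y,BED[1]+s*x+c*y,z])
def st():
    s=env.read_state();return round(s["time_s"],2),np.round(s["tool_pos"],1),np.round(s["force"],2),round(s["width"],1)
E
python3 - <<'E'
from g import *
np.set_printoptions(precision=2,suppress=True)
s=env.read_state();print(s["time_s"],s["orientation"],R.from_quat(s["orientation"]).as_matrix(),s["force"])
for k in(0,1):
    for n,p,o in [("pot",[*POT,154],q(rot(BY,0,k,'y'))),("oth",[*OTH,170],q(rot(BY,0,k,'y'))),
      ("rk",*roller_tcp([*RK,88],RY,np.radians(24),k)),("rkhi",*roller_tcp([*RK,260],RY,np.radians(24),k)),
      ("bedhi",*roller_tcp(bed(0,-5,260),BY,np.radians(24),k)),("bed",*roller_tcp(bed(0,-5,85),BY,0,k))]:
        print(k,n,np.round(p,1),env.ik(p,o))
E
```

```text
0.1 [ 0.99  0.12 -0.   -0.  ] [[ 0.97  0.24 -0.  ]
 [ 0.24 -0.97  0.  ]
 [ 0.   -0.   -1.  ]] [-1.3   1.01  0.75]
0 pot [ 635.4 -185.4  154. ] [-0.3   0.66  1.62 -0.    0.86  1.21]
0 oth [648.8 205.2 170. ] [ 0.29  0.66  1.57 -0.    0.91  1.8 ]
0 rk [434.8 251.  143.7] [ 0.65  0.59  1.88 -0.41  0.97 -2.22]
0 rkhi [434.8 251.  315.7] [ 0.65  0.33  1.8  -0.35  1.29 -2.37]
0 bedhi [ 634.9 -164.7  315.7] None
0 bed [ 636.3 -189.5  146. ] None
1 pot [ 635.4 -185.4  154. ] [-0.3   0.66  1.62 -0.    0.86 -1.93]
1 oth [648.8 205.2 170. ] [ 0.29  0.66  1.57 -0.    0.91 -1.34]
1 rk [434.8 251.  143.7] [ 0.65  0.59  1.88 -0.41  0.97  0.92]
1 rkhi [434.8 251.  315.7] [ 0.65  0.33  1.8  -0.35  1.29  0.78]
1 bedhi [ 634.9 -164.7  315.7] [-0.13  0.44  1.61 -0.48  1.05  0.05]
1 bed [ 636.3 -189.5  146. ] [-0.31  0.67  1.62 -0.    0.85 -0.36]
```

```bash
python3 - <<'E'
from g import *
import cv2
o=q(rot(BY,0,0,'y'))
env.reach([*POT,300],o); print(st())
print(env.move_l([*POT,154],rate=150,f_stop=10)); 
set_gripper(50); print(st())
env.move_l([*POT,290],rate=150); print(st())
cv2.imwrite("pics/s1.png",cv2.resize(viewer.camera("side")[60:240,220:400],None,fx=3,fy=3,interpolation=cv2.INTER_CUBIC))
E
```

```text
(2.4, array([ 635.1, -186.3,  300. ]), array([-0.08, -0.48, -0.45]), 88.1)
False
(4.08, array([ 635.7, -185.6,  154.4]), array([-0.79, -0.83,  2.83]), 60.2)
(5.14, array([ 634.8, -185.2,  288.8]), array([ 0.33, -0.32, -1.56]), 60.1)
```

View pics/s1.png

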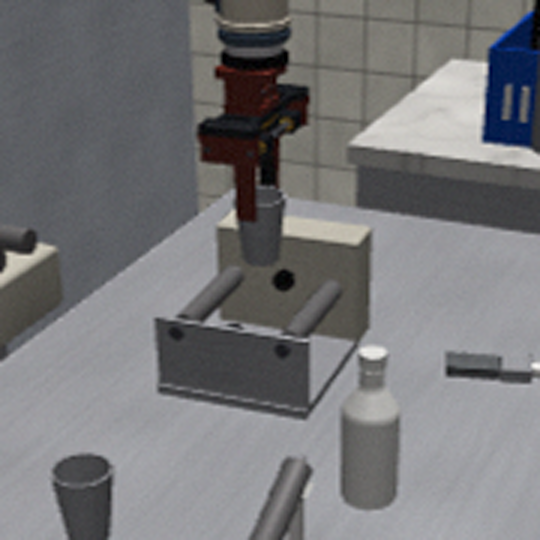

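The gripped pot hangs upright from the jaws, with its rim about 18 mm above the fingertips. Next I nest it.

```bash
python3 - <<'E'
from g import *
import cv2
env.move_l([*OTH,245],rate=220); env.hold(.3);print(st())
print(env.move_l([*OTH,169.5],rate=45,f_stop=3)); print(st())
cv2.imwrite("pics/s2.png",np.hstack([cv2.resize(viewer.camera("side")[150:260,200:300],None,fx=4,fy=4,interpolation=cv2.INTER_CUBIC),cv2.resize(viewer.camera("top")[90:200,230:330],None,fx=4,fy=4,interpolation=cv2.INTER_CUBIC)]))
E
```

```text
(7.43, array([648.9, 204.8, 245.1]), array([ 0.09, -0.67, -0.89]), 60.3)
False
(9.26, array([648.9, 205.2, 169.7]), array([ 0.53,  0.46, -1.36]), 60.1)
```

View pics/s2.png

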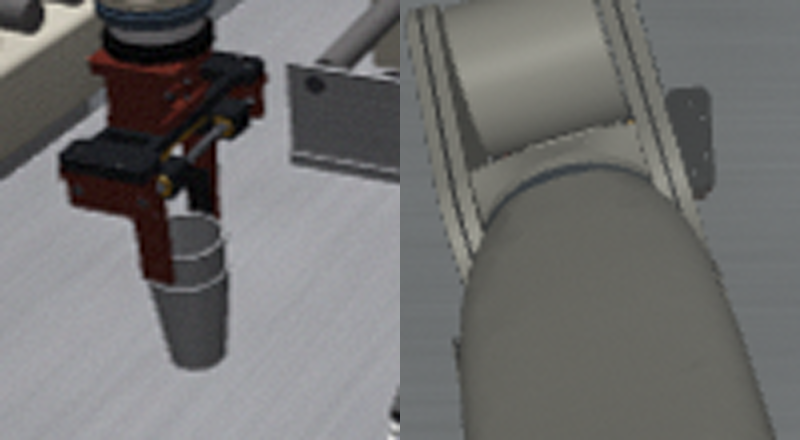

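The pot is in the other pot with both rims level, about 1 mm above rest and with no contact force. I release it, go to the rack and grasp the roller.

```bash
python3 - <<'E'
from g import *
import cv2
set_gripper(86); env.move_l([*OTH,280],rate=200); print(st())
th=np.radians(24)
p,o=roller_tcp([*RK,240],RY,th,1); env.reach(p,o)
cv2.imwrite("pics/n3.png",viewer.camera("side"))
z=R.from_quat(o).as_matrix()[:,2]
pg,_=roller_tcp([*RK,88],RY,th,1)
env.move_l(pg-60*z,rate=200); 
set_gripper(50)
print(env.move_l(pg,rate=100,f_stop=8)); env.hold(.2);print(st(),pg)
set_gripper(20);print(st())
b=viewer.camera("side")
cv2.imwrite("pics/s3.png",cv2.resize(np.hstack([cv2.imread("pics/n3.png")[150:290,220:340],b[150:290,220:340]]),None,fx=3.3,fy=3.3,interpolation=cv2.INTER_CUBIC))
E
```

```text
(10.66, array([648.2, 205. , 279.1]), array([ 0.06,  0.2 , -0.68]), 86.2)
False
(14.0, array([435.1, 251.4, 144.3]), array([-0.11, -0.  ,  0.29]), 49.9) [434.80304197 251.0077595  143.72627292]
(14.48, array([433.6, 251. , 143.7]), array([-6.73,  1.99,  3.95]), 27.3)
```

View pics/s3.png

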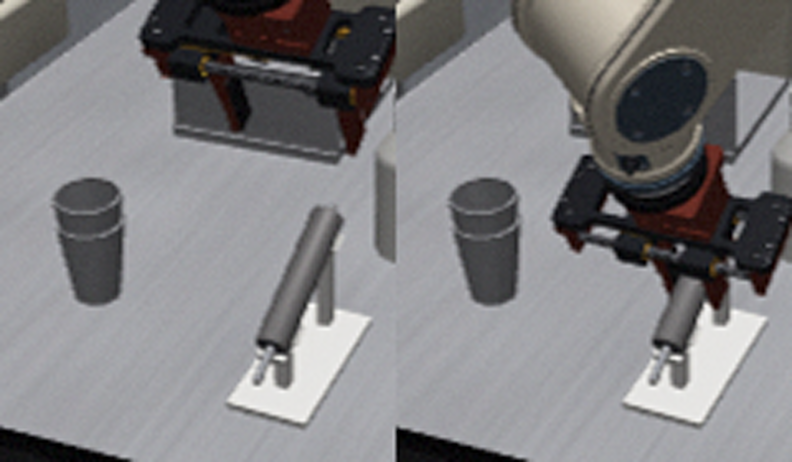

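The picture shows the pots nested upright and the gripper on the roller's middle (width 27.3). Next I lift it, carry it across and tilt it over the low cup.

```bash
cat >> g.py <<'E'
def by_tip(yt,zt,deg,dx=0):   # spring tip (free length) at bed y, z
    t=np.radians(deg);return roller_tcp(bed(dx,yt-99*np.cos(t),zt+99*np.sin(t)),BY,t,1)
def by_fix(yf,zf,deg,dx=0):
    t=np.radians(deg);return roller_tcp(bed(dx,yf+77*np.cos(t),zf-77*np.sin(t)),BY,t,1)
E
python3 - <<'E'
from g import *
import cv2
th=np.radians(24)
pg,o=roller_tcp([*RK,88],RY,th,1)
z=R.from_quat(o).as_matrix()[:,2]
env.move_l(pg-30*z,rate=100); env.move_l(pg-30*z+[0,0,150],rate=220); print(st())
p,o=by_tip(66,215,28); env.move_l(p,o,rate=260); print(st())
p,o=by_tip(66,110,28); env.move_l(p,o,rate=150,f_stop=15); 
p,o=by_tip(66,83,28); print(env.move_l(p,o,rate=60,f_stop=5)); env.hold(.2); print(st(),p)
cv2.imwrite("pics/s4.png",np.hstack([cv2.resize(viewer.camera("side")[130:230,260:350],None,fx=4.4,fy=4.4,interpolation=cv2.INTER_CUBIC),cv2.resize(viewer.camera("top")[90:190,370:450],None,fx=4.4,fy=4.4,interpolation=cv2.INTER_CUBIC)]))
E
```

```text
(15.82, array([434. , 262.7, 319.8]), array([-0.03, -0.13, -1.82]), 27.5)
(17.82, array([ 635.4, -176.4,  315.3]), array([-0.49, -0.54, -1.3 ]), 27.3)
False
(19.48, array([ 635.8, -177.3,  183.7]), array([-0.61,  0.94, -1.52]), 27.7) [ 635.60277289 -177.28497286  183.33748788]
```

View pics/s4.png

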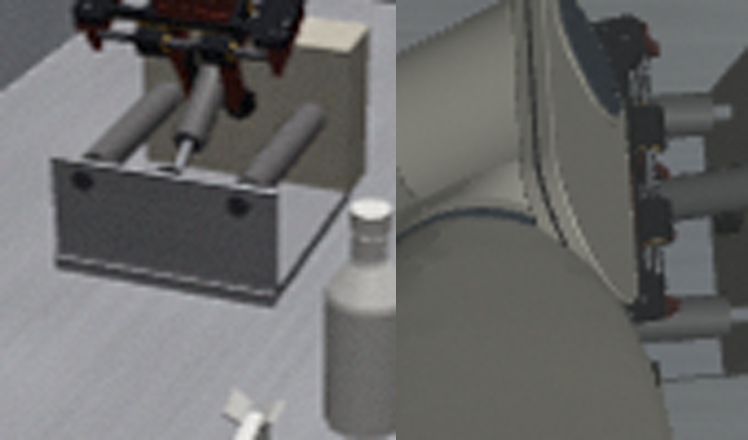

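The pin slopes down to the low cup, with its tip at about (178,168), just above the plate edge. Next I insert it, watching the force.

```bash
python3 - <<'E'
from g import *
import cv2
p,o=by_tip(82,83,28); print(env.move_l(p,o,rate=40,f_stop=5)); env.hold(.15); print(st(),p)
for d in(22,15,9):
    p,o=by_fix(-72.5,83.5+157*np.tan(np.radians(d)),d)
    print(d,env.move_l(p,o,rate=40,f_stop=15)); env.hold(.15); print(st(),np.round(p,1))
cv2.imwrite("pics/s5.png",np.hstack([cv2.resize(viewer.camera("side")[130:230,260:350],None,fx=4.4,fy=4.4,interpolation=cv2.INTER_CUBIC),cv2.resize(viewer.camera("top")[90:190,370:450],None,fx=4.4,fy=4.4,interpolation=cv2.INTER_CUBIC)]))
E
```

```text
False
(20.27, array([ 634.7, -161.4,  183.3]), array([-0.38, -0.31, -2.2 ]), 27.4) [ 634.72321649 -161.30916676  183.33748788]
22 False
(20.79, array([ 634.8, -162.8,  174.8]), array([-0.5 , -2.44, -1.73]), 27.2) [ 634.8 -162.8  174.6]
15 False
(21.37, array([ 635.1, -166.8,  164.7]), array([-0.09, -5.49, -0.97]), 27.2) [ 635.  -166.9  164.6]
9 False
(21.9, array([ 635.4, -171.6,  156.7]), array([ 0.3 , -5.93, -1.95]), 27.3) [ 635.3 -171.4  156.6]
```

View pics/s5.png

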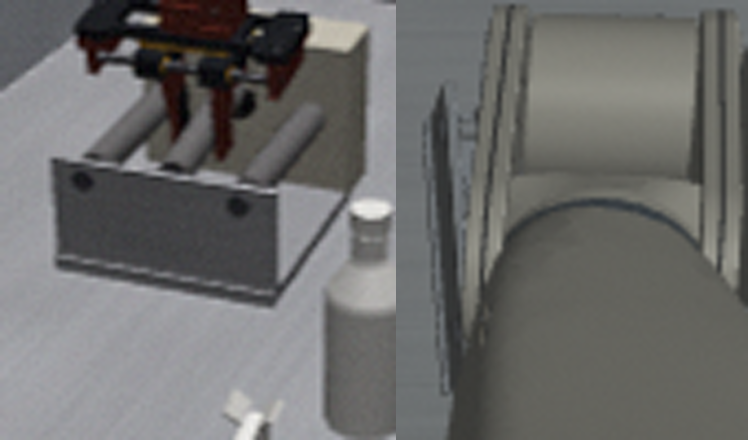

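The spring pin is in the low cup, with about 6 N of axial force (about 15 mm compressed). I need about 20 mm before the fixed end passes its mouth, so I'll push further and average the force.

```bash
cat >> g.py <<'E'
def avg(n=10):
    f=[]
    for _ in range(n): env.hold(.03); f.append(env.read_state()["force"])
    return np.round(np.mean(f,0),2),np.round(np.std(f,0),2)
E
python3 - <<'E'
from g import *
for yf in(-70,-68):
    p,o=by_fix(yf,83.5+155*np.tan(np.radians(9)),9); print(yf,env.move_l(p,o,rate=30,f_stop=12)); print(avg(),st()[:2],np.round(p,1))
E
```

```text
-70 False
(array([ 0.  , -6.86, -1.59]), array([0.49, 0.37, 0.44])) (22.58, array([ 635.3, -169.1,  156.4])) [ 635.1 -168.9  156.3]
-68 False
(array([ 0.18, -7.52, -1.87]), array([0.34, 0.44, 0.54])) (23.17, array([ 635.2, -167.3,  156.4])) [ 635.  -166.9  156.3]
```

```bash
python3 - <<'E'
from g import *
import cv2
for d in(4.5,0):
    p,o=by_fix(-68,84+153*np.tan(np.radians(d)),d); print(d,env.move_l(p,o,rate=30,f_stop=6)); print(avg(),st()[:2],np.round(p,1))
cv2.imwrite("pics/s6.png",np.hstack([cv2.resize(viewer.camera("side")[120:220,270:360],None,fx=4.4,fy=4.4,interpolation=cv2.INTER_CUBIC),cv2.resize(viewer.camera("top")[90:190,370:450],None,fx=4.4,fy=4.4,interpolation=cv2.INTER_CUBIC)]))
E
```

```text
4.5 False
(array([-0.19, -8.09, -2.22]), array([0.44, 0.54, 0.49])) (23.88, array([ 635.4, -171.5,  150.9])) [ 635.3 -171.   150.8]
0 False
(array([-0.05, -8.23, -2.61]), array([0.49, 0.41, 0.39])) (24.61, array([ 635.7, -176.1,  145. ])) [ 635.5 -175.5  145. ]
```

View pics/s6.png

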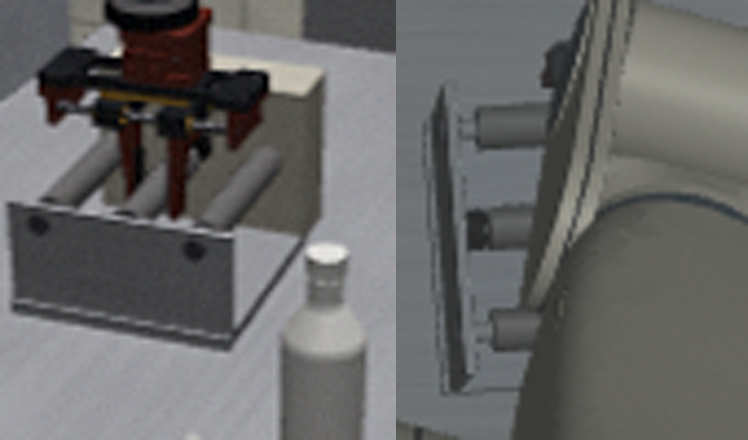

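The roller is level, its spring end sits right at the low cup (480,230), and the force is about 8 N (about 20 mm compressed). Next I slide it to the housing cup.

```bash
python3 - <<'E'
from g import *
def go(y,f,r=30):
    p,o=by_fix(y,84,0); s=env.move_l(p,o,rate=r,f_stop=f); print(y,s,avg(6),st()[:2],np.round(p,1)); return s
go(-78,7) or go(-92,5.5,15)
E
```

```text
-78 False (array([ 0.32, -4.88, -2.49]), array([0.66, 0.42, 0.38])) (25.39, array([ 636.1, -185.3,  145. ])) [ 636.1 -185.5  145. ]
-92 True (array([1.67, 2.45, 2.26]), array([0.87, 0.32, 0.36])) (26.15, array([ 636.2, -191.9,  144.2])) [ 636.8 -199.5  145. ]
```

Contact came 15.8 mm into the slide, which is where the floor should be (L ≈ 170–171). Next I lower until the pins rest in the bores, look, and release.

```bash
python3 - <<'E'
from g import *
import cv2
s=env.read_state();p=np.array(s["tool_pos"])
print(env.move_l(p+[0,0,-4.5],rate=10,f_stop=3)); print(avg(6),st())
cv2.imwrite("pics/b7.png",viewer.camera("side"))
set_gripper(44); print(avg(4),st())
p=np.array(env.read_state()["tool_pos"]); env.move_l(p+[0,0,170],rate=150); print(st())
env.reach([450,60,420],q(rot(0,0,1,'x')))
a=viewer.camera("side");t=viewer.camera("top");cv2.imwrite("pics/t8.png",t)
cv2.imwrite("pics/s8.png",np.hstack([cv2.resize(a[120:220,270:360],None,fx=4.4,fy=4.4,interpolation=cv2.INTER_CUBIC),cv2.resize(t[90:190,370:450],None,fx=4.4,fy=4.4,interpolation=cv2.INTER_CUBIC)]))
E
```

```text
True
(array([-0.32, -0.7 ,  2.24]), array([0.57, 0.78, 0.54])) (26.63, array([ 636.1, -191.8,  142.5]), array([ 0.58, -1.64,  3.15]), 27.7)
(array([ 0.07, -0.04,  0.11]), array([0.28, 0.57, 0.57])) (27.3, array([ 636.3, -191.5,  142.6]), array([-0.4 ,  0.87, -0.22]), 44.0)
(28.58, array([ 635.8, -191.4,  311.5]), array([ 0.1 ,  0.04, -0.6 ]), 44.0)
```

View pics/s8.png

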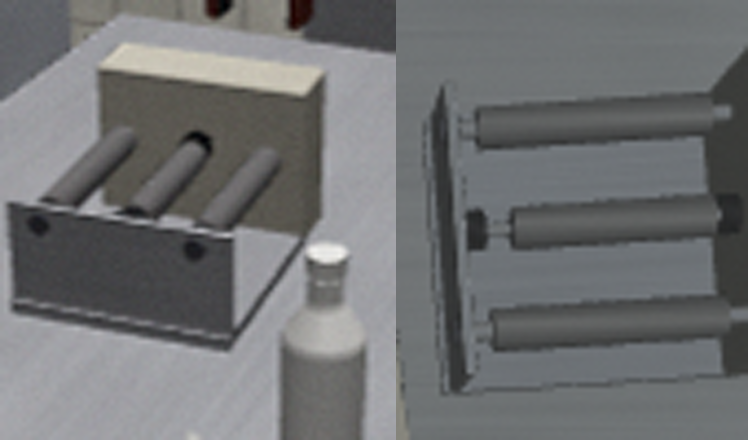

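The roller sits between both cups. The fixed end is tight to the housing cup, and the spring pin shows about 16 mm before its cup (18 mm expected). That was picture 12, so the last check of the bystanders is numeric.

```bash
python3 - <<'E'
from g import *
import cv2
a=cv2.imread("pics/top0.png");b=cv2.imread("pics/t8.png");d=cv2.absdiff(a,b).max(2)>40
for n,(x0,x1,y0,y1) in dict(tray=(160,225,130,205),bottle=(325,360,200,235),brush=(430,470,210,290),pots=(265,300,120,158),bed=(375,485,90,190)).items():
    print(n,d[y0:y1,x0:x1].sum())
s0=cv2.imread("pics/n3.png");s1=viewer.camera("side");print("pots side since nesting",(cv2.absdiff(s0,s1).max(2)>40)[200:250,230:265].sum(),st())
workorder.sign_off()
E
```

```text
tray 0
bottle 521
brush 0
pots 40
bed 255
pots side since nesting 0 (29.98, array([450.7,  59.4, 419.5]), array([ 0.68, -0.68, -0.02]), 43.9)
the job is handed in; nothing more can be done
```

I nested the small pot upright in the other pot, then refitted the grey roller and handed the job in at about 30 s of the 56 s allowed.

- **Pot:** I let go of it about 1 mm above where it rests, with no measurable contact force. The side view shows it upright with both rims level, and it had not moved by hand-in.
- **Roller:** The spring pin went into the low cup first, and I compressed it by about 20 mm (about 8 N). I then levelled the roller and slid it 15.8 mm to contact at the housing cup. I let go with the pins resting in the cups, and the tool force dropped to about zero.
- **Last pictures:** The fixed end of the roller sits right at the housing cup. The gap at the spring end measures about 16 mm against 18 mm expected, which is within what I can read from the picture. The roller appears level.
- **Bystanders:** The tray and brush show no change in the top view. The bottle's patch of the top view did change (521 pixels), most likely because the parked arm was blocking it. The bottle looked in place in the last side view I looked at, and no unexpected force showed up in the readings I took.
- **Camera disagreement:** The two cameras disagreed by about 5 mm on the bed's position along the rollers. I relied on contact forces there rather than on the images.

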